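# Close up the stamp rail

### The arm

A 7-joint arm with a two-finger parallel gripper is mounted at the origin on the work surface. World frame = base frame: x ahead of the robot, y to its left, z up, the work surface at z = 0. Lengths are in mm, angles in rad, forces in N, time in s.
With the tool pointing down it reaches from about 400 to 875 mm from the base axis. Payload 4.4 kg.
Tool frame: the origin (TCP) lies at the very end of the fingers, on their centre line; the grasp point (between the pads) lies 19 mm behind it; y points along the fingers, x is the direction in which the jaws open and shut, and the axes are right-handed (so a half turn about y gives the same grasp; the last joint's range is limited). The gripper opens to 85 mm and grips with 20 to 120 N. Pads are 22 mm wide; open, the fingers measure 114 mm over their backs; the gripper's body (76 mm by 85 mm) begins 54 mm behind the grasp point. The pads swing forward as they close: fully open they stand 13 mm farther back than shut.
Start: joints at [1.136, 0.628, 0.038, 1.517, -0.027, 0.996, -0.02], TCP at [234.351, -606.298, 231.313] pointing down, gripper open.
Joint ranges: [-3.06, 3.06], [-0.37, 2.12], [-1.25, 1.32], [0.18, 2.47], [-1.1, 4.24], [0.23, 1.98], [-2.94, 2.94]. Speed limits (rad/s): [2.57, 2.57, 3.14, 3.14, 3.14, 3.14, 3.14].

### API

Orientations are given as [roll, pitch, yaw] about the fixed x, y, z axes, in that order (R = Rz(yaw) Ry(pitch) Rx(roll)).
In Python, from cell import ctrl, get_image, nets gives the robot as it stands. The module is installed in compiled form; this text tells all that it offers.
- The arm moves only by the tool step_arm, never from a script. Its argument "moves" is text: rows parted by semicolons, each of 7 numbers parted by spaces: the shift along the tool's x, y, z normalised to -1 to 1, where 1 is 0.05 m, then the turn, a rotation vector about the tool's x, y, z normalised to -1 to 1, where 1 is 0.12 rad, then the opening, from 0 (shut) to 1 (fully open). A call has 1 to 20 rows; each row shifts and turns the commanded pose from where the row before left it, along the tool's axes as they then stand; what a row does not reach is not made up. A row lasts 1/10 s, in which the tool goes at most 50 mm and 8.59 degrees, less where a joint would pass 70% of its speed; a pose out of reach is approached as far as the arm can. A call with a number of a shift or a turn outside -1 to 1 is refused whole. A call with a gripper value outside its range is refused whole. The fingers move at their own pace and stop on an object; the grip force is fixed at half the most. Time passes only in rows, so rows that do not move let the fingers close. It gives the time, the measured TCP pose, the force and the opening at its end, in the units of the state.
- ctrl.read_state(): the state, without advancing time (a new reading comes with each control period).
- get_image(name): name is "scene" or "top" or "wrist"; returns a dict with "color" (480x640x3 uint8, blue, green, red), "vertical_fov" (degrees; the focal length in pixels is half the picture's height over the tangent of half this angle, whatever the lens; pixels are square), "cx", "cy" (the principal point, pixels), "R" (3x3) and "t" (3): a world point X has camera coordinates R X + t; the wrist camera has in their place "T_tool_cam" (4x4, takes a point from camera to tool coordinates, whose origin is the TCP and whose axes are the tool frame's). Camera axes: x right, y down, z forward; pixel columns grow to the right and rows downward; lengths in mm; the calibration is good to about 2 mm. A picture is of the moment at which its call begins: read the wrist's pose just before it. There is no depth.
- ctrl.finish_job(): hands the job in, once; it reports no verdict.
Trained networks look in a picture, given as the dict that the camera call returned (one of the last four; its "shot" number tells which), for a name from the list of things; names that differ only in an ending like _2 or _b are one class to them, and where a whole thing is asked for, a point or a joint stands for the part that bears it (a point fixed in the world has none). Each returns a list of dicts, best first, with "conf" (0 to 1); they miss things now and then, are a little off and sometimes report something else, mostly with a low value. They report only what shows in the picture. A call takes as long as a camera call.
- nets.find_in(picture, target): "position" ([x, y, z] in mm, in world coordinates, good to about 4 mm: the middle of the surface that is visible of it).
- nets.cut_out(picture, target): "pixels" (480x640 bool, what is visible of it).
- nets.place_of(picture, target): "position" ([x, y, z] in mm, in world coordinates, good to about 4 mm: a listed point, or the origin of a listed thing).
The state is a dict: "clock": time; "qpos": joint angles; "qd": joint speeds; "tau": joint torques, N m; "eef_pos": TCP position; "tool_rot": TCP orientation; "force": force on the tool from outside, world axes, zero at the start; "torque": the same for the moment, N m; "width": finger opening in mm.
Only numpy, scipy, OpenCV 4.12 (cv2) and the standard library are available. Lean on these libraries where they do the work, as an engineer would, in place of code of your own. Each camera call takes 0.05 s, during which the arm holds its last target.

### The job

Push the row of four office stamps along the aluminium rail as one train until the front stamp is right up against the red end stop and no gaps are left in the row. Then push the orange pad of the sliding gate fully in, so that its bar closes across the rail behind the last stamp. Pick nothing up or tip it over, and leave the other things on the desk where they are.

Things in the scene. Friction and masses are not known exactly. Their poses are not given: they have to be found in the camera images.
- rail: Fixed aluminium channel, 340 mm long, 47 wide; floor 4 mm thick, side walls 4 mm thick with tops 16 mm above the table, inside width 39. Origin: centre of the underside, on the table; own x points along the rail to the red end stop, z up. It lies across the robot's front, stop to the robot's left, turned up to 20 deg either way. With the row fully home its rear face is at own x = -5 mm.
- stop_face (a point): Centre of the inner face of the red end stop, at the rail's own x = +155 mm, 22 mm above the table. The stop is 47 mm wide and its top is 40 mm above the table. The rail's other end (own x = -170 mm) is open.
- gate (a joint): Slide of the gate across the rail along the rail's own -y (away from the robot): 0 = open (start), 0.045 m = fully closed, at its own stop; about 1.5 N of friction, stays where left. Steel bar at the rail's own x -20 to -12 mm, 19 to 35 mm above the table; its tip is at own y = +34 mm open, -11 mm closed, then 7 mm behind a row that is home. Dark guide at own y 40 to 60 mm, 40 mm high.
- gate_pad (a point): Centre of the outer face (looking along the rail's own +y, to the robot) of the gate's orange upright push pad: 30 mm wide along the rail, 10 mm thick, spanning 12 to 54 mm above the table. The point is 33 mm above the table, at the rail's own x = -16 mm and y = +118 mm open, +73 mm closed. Axes as the rail's.
- stamp_blue: Loose self-inking stamp, about 90 g. Black body 40 mm along the rail x 36 across x 30 high, grey neck 26 wide, rounded blue cap 34 x 32 mm, top 60 mm above the underside. Origin: centre of the underside, 4 mm above the table; x towards the stop, z up. The four stamps start as one touching row in the rail, in any order, spaced 40 mm, the row 50 to 100 mm short of the stop.
- stamp_green: Loose self-inking stamp, about 90 g. Black body 40 mm along the rail x 36 across x 30 high, grey neck 26 wide, rounded green cap 34 x 32 mm, top 60 mm above the underside. Origin: centre of the underside, 4 mm above the table; x towards the stop, z up. The four stamps start as one touching row in the rail, in any order, spaced 40 mm, the row 50 to 100 mm short of the stop.
- stamp_yellow: Loose self-inking stamp, about 90 g. Black body 40 mm along the rail x 36 across x 30 high, grey neck 26 wide, rounded yellow cap 34 x 32 mm, top 60 mm above the underside. Origin: centre of the underside, 4 mm above the table; x towards the stop, z up. The four stamps start as one touching row in the rail, in any order, spaced 40 mm, the row 50 to 100 mm short of the stop.
- stamp_white: Loose self-inking stamp, about 90 g. Black body 40 mm along the rail x 36 across x 30 high, grey neck 26 wide, rounded white cap 34 x 32 mm, top 60 mm above the underside. Origin: centre of the underside, 4 mm above the table; x towards the stop, z up. The four stamps start as one touching row in the rail, in any order, spaced 40 mm, the row 50 to 100 mm short of the stop.
- tape: Bystander: loose yellow ring of tape, 68 mm across, 19 mm high, lying between the rail's open half and the robot. Origin: centre of the underside.
- ink_pad: Bystander: loose closed ink pad tin, 85 x 55 x 18 mm, black and grey with a blue patch, between the rail's stop half and the robot. Origin: centre of the underside.
- eraser: Bystander: loose white eraser 50 x 22 x 13 mm, just beyond the rail. Origin: centre of the underside.
- stapler: Bystander: loose red and black stapler 140 x 36 mm, 57 mm high, to the robot's left. Origin: centre of the underside.
- mug: Bystander: loose white mug, 82 mm across plus handle, 95 mm high, to the robot's left. Origin: centre of the underside.
- pen_cup: Bystander: loose blue cup of pens, 76 mm across, 170 mm high with its pens, to the robot's right. Origin: centre of the underside.
- mouse: Bystander: loose black computer mouse 105 x 62 mm, 32 mm high, to the robot's right. Origin: centre of the underside.

How it is judged:
By the outcome, as a careful person would: the job done as asked, in the order asked, and still so for the second after the job is handed in, with the robot touching nothing.
It also fails if it takes over 45 s, if anything falls off the work surface, if the arm or the gripper's body presses on something with over 40 N, if the wrist force passes 120 N, or if a joint passes its speed limit or range.

## Working session

There is one attempt and no reset: what is moved stays moved. The work goes in short steps, Python scripts to look and compute and a tool call to move; the robot and the scene stay as the last step left them, time stands still between calls to the robot, and variables do not carry over. Pictures are saved under pics/ and viewed, and the job is handed in when it is done.

Besides the shell and the picture viewer there is one more tool, called as a command line: name --argument value ..., lists and objects as JSON in quotes. step_arm: Moves the arm, as the interface text tells. Scaled input: -1 to 1 covers 0.05 m each way for a shift and 0.12 rad each way for a turn. Its arguments: {"type":"object","properties":{"moves":{"type":"string"}},"required":["moves"]}

```bash
mkdir -p pics
python3 - <<'E'
from cell import ctrl,get_image,nets
import cv2,numpy as np
s=ctrl.read_state();print({k:np.round(v,3).tolist() for k,v in s.items()})
for c in("top","scene"):
    p=get_image(c);cv2.imwrite(f"pics/{c}0.png",p["color"])
    for n in["rail","stop_face","gate_pad","stamp_blue","stamp_green","stamp_yellow","stamp_white","tape","ink_pad","eraser","mug","stapler","pen_cup","mouse"]:
        r=nets.place_of(p,n);print(c,n,[(np.round(a["position"]).tolist(),round(a["conf"],2)) for a in r[:2]])
E
```

```text
{'clock': 0.0, 'qpos': [1.136, 0.629, 0.038, 1.518, -0.027, 0.996, -0.02], 'qd': [0.0, 0.0, -0.0, -0.0, -0.0, 0.001, -0.001], 'tau': [-0.001, -56.34, 1.226, -19.344, 0.011, 0.011, -0.0], 'eef_pos': [234.144, -605.687, 230.365], 'tool_rot': [-1.571, 0.002, -1.202], 'force': [-0.321, 0.032, -0.457], 'torque': [0.019, 0.005, -0.01], 'width': 85.241}
top rail [([594.0, 18.0, 1.0], 0.62), ([610.0, 171.0, 25.0], 0.3)]
top stop_face [([674.0, -20.0, 2.0], 0.69), ([607.0, 167.0, 23.0], 0.59)]
top gate_pad [([475.0, 12.0, 29.0], 0.44)]
top stamp_blue [([600.0, 70.0, 4.0], 0.77)]
top stamp_green [([597.0, 32.0, 8.0], 0.77)]
top stamp_yellow [([591.0, -45.0, 5.0], 0.47)]
top stamp_white [([591.0, -12.0, 3.0], 0.57)]
top tape [([480.0, -104.0, 1.0], 0.53), ([589.0, -52.0, 0.0], 0.52)]
top ink_pad [([515.0, 150.0, 1.0], 0.88), ([475.0, 12.0, 29.0], 0.31)]
top eraser [([673.0, -24.0, 1.0], 0.56)]
top mug [([625.0, 383.0, 0.0], 0.95)]
top stapler [([403.0, 329.0, -3.0], 0.91)]
top pen_cup [([614.0, -364.0, -2.0], 0.58)]
top mouse [([434.0, -316.0, -4.0], 0.68), ([609.0, 170.0, 22.0], 0.32)]
scene rail [([595.0, 17.0, 3.0], 0.76)]
scene stop_face [([604.0, 172.0, 15.0], 0.91), ([590.0, -50.0, 4.0], 0.19)]
scene gate_pad [([478.0, 12.0, 32.0], 0.8)]
scene stamp_blue [([600.0, 66.0, 5.0], 0.89)]
scene stamp_green [([594.0, 29.0, 3.0], 0.75)]
scene stamp_yellow [([590.0, -46.0, 4.0], 0.79)]
scene stamp_white [([596.0, -9.0, 0.0], 0.78), ([509.0, 152.0, -2.0], 0.48)]
scene tape [([485.0, -103.0, -0.0], 0.87)]
scene ink_pad [([509.0, 150.0, -1.0], 0.95)]
scene eraser [([669.0, -23.0, -3.0], 0.5)]
scene mug [([622.0, 391.0, -0.0], 0.6)]
scene stapler [([402.0, 325.0, 2.0], 0.73)]
scene pen_cup [([609.0, -363.0, 1.0], 0.78)]
scene mouse [([430.0, -314.0, -2.0], 0.77)]
```

View pics/top0.png

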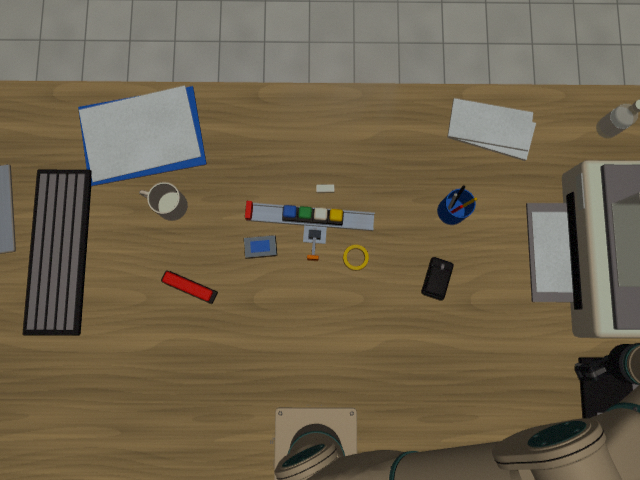

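View pics/scene0.png

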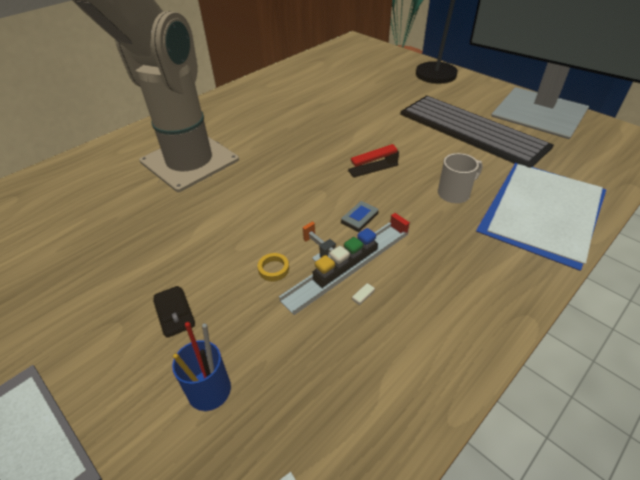

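Both views agree. The rail runs at a yaw of about 85.5°, and the row from the stop is blue, green, white, yellow. The rail's stop end is at top pixel (249,210), its open end at (375,221), and the orange pad at (313,257). I'll fit the rail pose and start by turning the tool with the gripper closed.

```bash
cat > h.py <<'E'
from cell import ctrl,get_image,nets
import cv2,numpy as np
from scipy.optimize import least_squares
from scipy.spatial.transform import Rotation as Ro
def fit():
    L=[(0,0),(155,0),(-16,118)]*1
    obs=[((0,0),(594,18)),((0,0),(595,17)),((155,0),(607,167)),((155,0),(604,172)),((-16,118),(475,12)),((-16,118),(478,12))]
    st=[(600,70),(597,32),(591,-45),(591,-12),(600,66),(594,29),(590,-46),(596,-9)]
    def f(p):
        c,s=np.cos(p[2]),np.sin(p[2]);r=[]
        for l,w in obs:
            r+=[p[0]+c*l[0]-s*l[1]-w[0],p[1]+s*l[0]+c*l[1]-w[1]]
        for w in st: r.append(-s*(w[0]-p[0])+c*(w[1]-p[1]))
        return r
    o=least_squares(f,[594,17,1.49],loss='soft_l1');return o.x,f(o.x)
P=fit()[0]
def loc(w):
    c,s=np.cos(P[2]),np.sin(P[2]);d=np.array(w[:2])-P[:2];return np.array([c*d[0]+s*d[1],-s*d[0]+c*d[1]])
def wor(l):
    c,s=np.cos(P[2]),np.sin(P[2]);return np.array([P[0]+c*l[0]-s*l[1],P[1]+s*l[0]+c*l[1]])
def st():
    s=ctrl.read_state();r=s["tool_rot"]
    print("t",round(s["clock"],2),"pos",np.round(s["eef_pos"],1),"rot",np.round(r,3),"F",np.round(s["force"],1),"loc",np.round(loc(s["eef_pos"]),1),"yawerr",round(P[2]-np.pi/2-r[2],4),"w",round(s["width"],1));return s
def to(l,z):
    s=st();w=wor(l);d=np.array([w[0],w[1],z])-s["eef_pos"]
    R=Ro.from_euler('xyz',s["tool_rot"]).as_matrix();print("units",np.round(R.T@d/50,3))
E
python3 -c "
from h import *
p,r=fit();print(p,np.round(r,1));st()
print(wor((-120,0)))
for w in [(483,-103),(669,-23),(510,150)]: print(loc(w))"
```

```text
[595.03417389  17.60147865   1.49120639] [ 1.  -0.4  0.   0.6  0.4  5.1  3.4  0.1  1.1 -1.  -1.9 -1.  -0.8 -0.8
 -1.   1.7 -1.1  1.9 -0.  -3.1]
t 1.5 pos [ 234.3 -606.3  231.3] rot [-1.571  0.    -1.202] F [-0.1 -0.2  0.4] loc [-650.6  309.9] yawerr 1.1224 w 85.5
[ 585.4934621  -102.01864849]
[-129.12708312  102.0909848 ]
[-34.59222842 -76.95973775]
[125.21867844  95.29145687]
```

step_arm --moves "0 0 0 0 -1 0 0;0 0 0 0 -1 0 0;0 0 0 0 -1 0 0;0 0 0 0 -1 0 0;0 0 0 0 -1 0 0;0 0 0 0 -1 0 0;0 0 0 0 -1 0 0;0 0 0 0 -1 0 0;0 0 0 0 -1 0 0;0 0 0 0 -0.3 0 0"

```text
clock: 2.5
eef_pos: [234.2, -606.4, 231.3]
tool_rot: [-1.571, -0.0, -0.083]
force: [-0.4, -0.0, 0.3]
width: 0.3
```

```bash
python3 -c "
from h import *
to((-120,0),200)"
```

```text
t 2.5 pos [ 234.2 -606.4  231.3] rot [-1.571 -0.    -0.083] F [-0.4 -0.   0.3] loc [-650.7  310.1] yawerr 0.0034 w 0.3
units [ 6.166  0.628 10.635]
```

step_arm --moves "0.44 0 0.76 0 0 0 0;0.44 0 0.76 0 0 0 0;0.44 0 0.76 0 0 0 0;0.44 0 0.76 0 0 0 0;0.44 0 0.76 0 0 0 0;0.44 0 0.76 0 0 0 0;0.44 0 0.76 0 0 0 0;0.44 0 0.76 0 0 0 0;0.44 0 0.76 0 0 0 0;0.44 0 0.76 0 0 0 0;0.44 0 0.76 0 0 0 0;0.44 0 0.76 0 0 0 0;0.44 0 0.76 0 0 0 0;0.44 0 0.76 0 0 0 0;0 0 0 0 0 0 0"

```text
clock: 4.0
eef_pos: [590.6, -94.3, 231.7]
tool_rot: [-1.565, -0.004, -0.076]
force: [-0.4, 0.7, 0.6]
width: 0.0
```

Run:
```python
from h import *
to((-120,0),100)
s=ctrl.read_state();p=get_image("wrist");cv2.imwrite("pics/w1.png",p["color"])
```

```text
t 4.0 pos [590.6 -94.3 231.7] rot [-1.565 -0.004 -0.076] F [-0.4  0.7  0.6] loc [-111.9   -4.5] yawerr -0.0037 w 0.0
units [-0.099  2.633 -0.177]
```

View pics/w1.png

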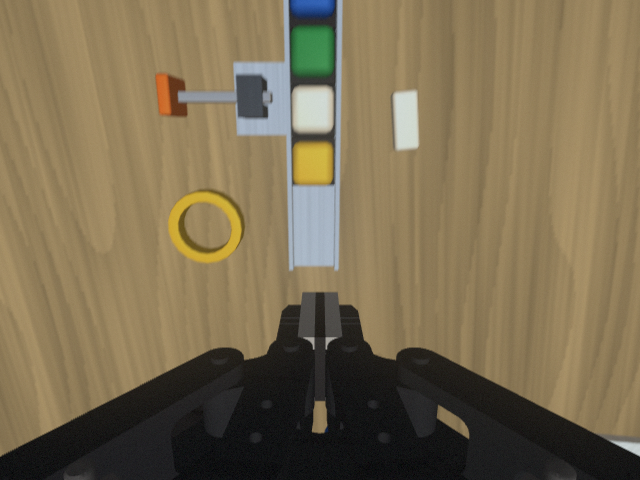

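The wrist view shows the rail's open end at about (314,268), the yellow stamp's rear edge at about (314,186), and the pad at (170,95). I'll turn those pixels into positions.

Run:
```python
from h import *
s=st();p=get_image("wrist");T=p["T_tool_cam"]
f=240/np.tan(np.radians(p["vertical_fov"]/2))
R=Ro.from_euler('xyz',s["tool_rot"]).as_matrix()
def ray(u,v,z):
    d=np.array([(u-p["cx"])/f,(v-p["cy"])/f,1]);o=R@T[:3,3]+s["eef_pos"];d=R@T[:3,:3]@d
    w=o+d*(z-o[2])/d[2];print((u,v),np.round(w,1),"loc",np.round(loc(w),1))
for u,v,z in[(290,270,16),(338,270,16),(286,20,16),(343,20,16),(293,186,34),(334,186,34),(156,75,54),(161,116,54)]:ray(u,v,z)
for n in["gate_pad","rail","stamp_yellow"]:print(n,[(np.round(loc(a["position"])),round(a["conf"],2)) for a in nets.place_of(p,n)[:2]])
```

```text
t 4.05 pos [588.6 -98.4 231.3] rot [-1.569e+00 -1.000e-03 -8.000e-02] F [-0.5 -0.4 -0.8] loc [-116.2   -2.8] yawerr -0.0 w -0.1
(290, 270) [ 556.1 -155.9   16. ] loc [-176.1   25. ]
(338, 270) [ 601.6 -159.6   16. ] loc [-176.1  -20.6]
(286, 20) [574.   56.7  16. ] loc [37.3 24. ]
(343, 20) [619.7  53.1  16. ] loc [ 37.3 -21.8]
(293, 186) [568.1 -74.2  34. ] loc [-93.7  19.6]
(334, 186) [602.8 -77.   34. ] loc [-93.7 -15.3]
(156, 75) [476.   18.7  54. ] loc [ -8.4 118.7]
(161, 116) [474.3 -10.4  54. ] loc [-37.5 118.2]
gate_pad [(array([-19., 117.]), 0.77)]
rail []
stamp_yellow [(array([-72.,  -5.]), 0.61)]
```

```bash
cat >> h.py <<'E'
def rayer(p,s):
    T=p["T_tool_cam"];f=240/np.tan(np.radians(p["vertical_fov"]/2));R=Ro.from_euler('xyz',s["tool_rot"]).as_matrix()
    def ray(u,v,z):
        d=np.array([(u-p["cx"])/f,(v-p["cy"])/f,1]);o=R@T[:3,3]+s["eef_pos"];d=R@T[:3,:3]@d
        w=o+d*(z-o[2])/d[2];print((u,v),np.round(w,1),"loc",np.round(loc(w),1))
    return ray
E
python3 - <<'E'
from h import *
s=st();p=get_image("wrist");st();cv2.imwrite("pics/w2.png",p["color"])
cv2.imwrite("pics/w2c.png",cv2.resize(p["color"][0:300,140:440],None,fx=2,fy=2,interpolation=cv2.INTER_CUBIC))
E
```

```text
t 4.25 pos [ 586.1 -104.7  231.2] rot [-1.572e+00  1.000e-03 -8.900e-02] F [ 0.1 -0.2 -1.1] loc [-122.6   -0.8] yawerr 0.009 w 0.1
t 4.3 pos [ 586.2 -104.7  231.3] rot [-1.572  0.    -0.089] F [-1.2  0.6 -0. ] loc [-122.6   -0.9] yawerr 0.0092 w 0.2
```

View pics/w2c.png

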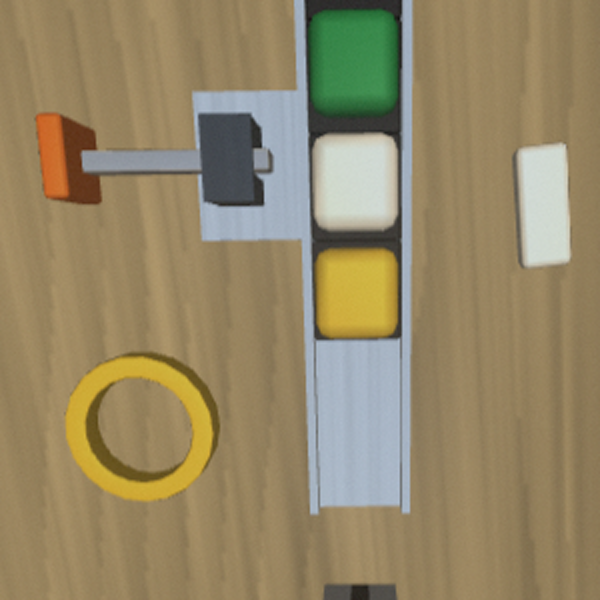

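Run:
```python
from h import *
s=st();p=get_image("wrist");r=rayer(p,s)
for a in[(295,256.5,16),(344.5,256.5,16),(289,20,16),(346.5,20,16),(297,168.5,34),(340,168.5,34),(158.5,57.5,54),(164,98.5,54)]:r(*a)
```

```text
t 4.3 pos [ 586.2 -104.7  231.3] rot [-1.572  0.    -0.089] F [-1.2  0.6 -0. ] loc [-122.6   -0.9] yawerr 0.0092 w 0.2
(295, 256.5) [ 558.9 -149.6   16. ] loc [-169.5   22.7]
(344.5, 256.5) [ 605.4 -153.7   16. ] loc [-169.9  -23.9]
(289, 20) [575.1  49.6  16. ] loc [30.3 22.4]
(346.5, 20) [621.1  45.5  16. ] loc [ 29.9 -23.8]
(297, 168.5) [570.5 -66.6  34. ] loc [-85.8  17.8]
(340, 168.5) [606.5 -69.7  34. ] loc [-86.2 -18.3]
(158.5, 57.5) [478.7  24.5  54. ] loc [ -2.3 116.5]
(164, 98.5) [477.2  -3.9  54. ] loc [-30.8 115.8]
```

The settled fit agrees to about 1 mm, with the row's rear face at local x of about -86. Descending behind the row.

step_arm --moves "0 0.7 0 0 -0.08 0 0;0 0.7 0 0 0 0 0;0 0.7 0 0 0 0 0;0 0.7 0 0 0 0 0;0 0.7 0 0 0 0 0;0 0.5 0 0 0 0 0;0 0.2 0 0 0 0 0;0 0 0 0 0 0 0;0 0 0 0 0 0 0"

```text
clock: 5.25
eef_pos: [587.8, -103.2, 22.4]
tool_rot: [-1.571, -0.002, -0.077]
force: [-0.1, -0.3, -0.9]
width: 0.0
```

Run:
```python
from h import *
to((-100,0),20)
p=get_image("wrist");cv2.imwrite("pics/w3.png",p["color"])
```

```text
t 5.25 pos [ 587.8 -103.2   22.4] rot [-1.571 -0.002 -0.077] F [-0.1 -0.3 -0.9] loc [-121.    -2.4] yawerr -0.0025 w 0.0
units [-0.046  0.048  0.42 ]
```

View pics/w3.png

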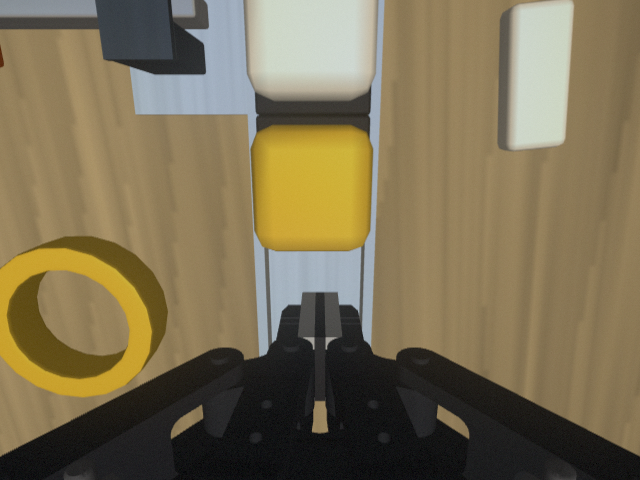

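step_arm --moves "-0.04 0.04 0.12 0 0 0 0;0 0 0.12 0 0 0 0;0 0 0.1 0 0 0 0;0 0 0.08 0 0 0 0;0 0 0.08 0 0 0 0;0 0 0.1 0 0 0 0;0 0 0.1 0 0 0 0;0 0 0.1 0 0 0 0;0 0 0.1 0 0 0 0;0 0 0.1 0 0 0 0;0 0 0.1 0 0 0 0;0 0 0.1 0 0 0 0"

```text
clock: 6.5
eef_pos: [589.5, -42.4, 19.3]
tool_rot: [-1.571, 0.0, -0.076]
force: [0.6, -3.5, 2.9]
width: -0.1
```

Run:
```python
from h import *
to((-16,0),20)
p=get_image("wrist");cv2.imwrite("pics/w4.png",p["color"])
```

```text
t 6.5 pos [589.5 -42.4  19.3] rot [-1.571  0.    -0.076] F [ 0.6 -3.5  2.9] loc [-60.2   0.8] yawerr -0.0031 w -0.1
units [ 0.018 -0.014  0.884]
```

View pics/w4.png

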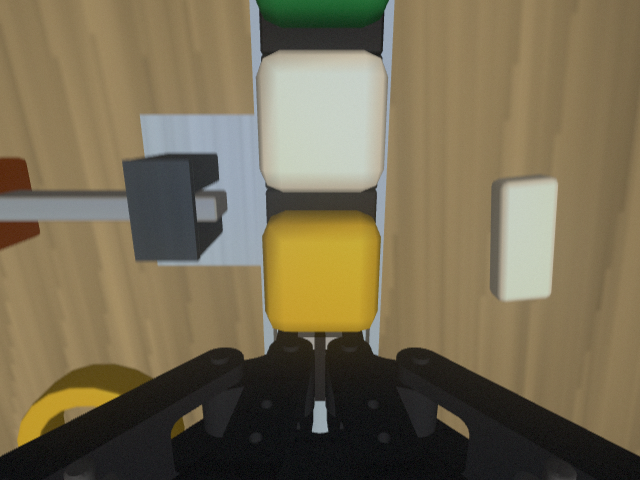

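step_arm --moves "0.01 0 0.08 0 0 0 0;0 0 0.1 0 0 0 0;0 0 0.1 0 0 0 0;0 0 0.1 0 0 0 0;0 0 0.1 0 0 0 0;0 0 0.1 0 0 0 0;0 0 0.06 0 0 0 0;0 0 0.04 0 0 0 0;0 0 0.03 0 0 0 0;0 0 0 0 0 0 0"

```text
clock: 7.55
eef_pos: [592.6, -6.9, 19.2]
tool_rot: [-1.57, 0.0, -0.076]
force: [-0.4, -0.0, 0.7]
width: -0.1
```

Run:
```python
from h import *
to((-16,0),20)
p=get_image("top");a=cv2.resize(p["color"][180:280,230:390],None,fx=5,fy=5,interpolation=cv2.INTER_CUBIC);cv2.imwrite("pics/t5.png",a)
```

```text
t 7.55 pos [592.6  -6.9  19.2] rot [-1.57   0.    -0.076] F [-0.4 -0.   0.7] loc [-24.6   0.4] yawerr -0.0034 w -0.1
units [ 0.009 -0.015  0.172]
```

View pics/t5.png

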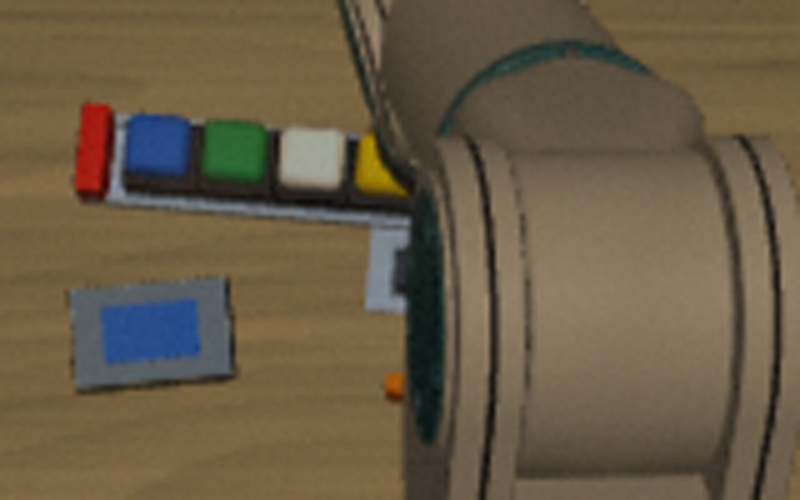

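The blue stamp is still a few mm short of the stop: gap in the crop from x=113 to 125. I'll make small steps and watch the force.

step_arm --moves "0 0 0.03 0 0 0 0;0 0 0.03 0 0 0 0;0 0 0.03 0 0 0 0;0 0 0.03 0 0 0 0"

```text
clock: 8.0
eef_pos: [593.2, -1.3, 19.3]
tool_rot: [-1.571, 0.0, -0.076]
force: [-0.3, -1.5, -0.8]
width: -0.3
```

step_arm --moves "0 0 0.02 0 0 0 0;0 0 0.02 0 0 0 0"

```text
clock: 8.2
eef_pos: [593.3, 0.7, 19.3]
tool_rot: [-1.571, 0.0, -0.076]
force: [0.4, -1.2, -0.9]
width: -0.2
```

step_arm --moves "0 0 0.02 0 0 0 0;0 0 0.02 0 0 0 0"

```text
clock: 8.4
eef_pos: [593.4, 1.8, 19.3]
tool_rot: [-1.572, 0.0, -0.077]
force: [0.1, -4.9, -0.6]
width: -0.1
```

Run:
```python
from h import *
to((-16,0),20)
p=get_image("top");a=cv2.resize(p["color"][180:280,230:390],None,fx=5,fy=5,interpolation=cv2.INTER_CUBIC);cv2.imwrite("pics/t6.png",a)
```

```text
t 8.4 pos [593.4   1.8  19.3] rot [-1.572  0.    -0.077] F [ 0.1 -4.9 -0.6] loc [-15.9   0.4] yawerr -0.0028 w -0.1
units [ 0.008 -0.014 -0.002]
```

View pics/t6.png

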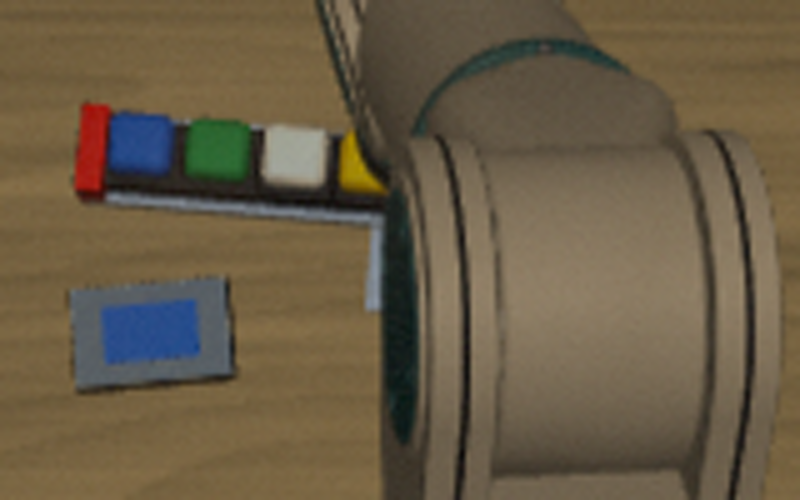

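Near home, with blue at the stop. I'll press gently until the force clearly rises.

step_arm --moves "0 0 0.02 0 0 0 0;0 0 0.02 0 0 0 0"

```text
clock: 8.65
eef_pos: [593.3, 1.8, 19.3]
tool_rot: [-1.574, 0.001, -0.078]
force: [0.1, -8.4, 0.6]
width: -0.0
```

step_arm --moves "0 0 0.01 0 0 0 0;0 0 0 0 0 0 0"

```text
clock: 8.85
eef_pos: [593.3, 1.8, 19.3]
tool_rot: [-1.575, 0.001, -0.078]
force: [0.7, -8.0, -0.3]
width: -0.2
```

The row is firmly home: no further motion at 8 N. Backing off and lifting.

step_arm --moves "0 0 -0.05 0 0 0 0;0 0 -0.1 0 0 0 0;0 0 -0.2 0 0 0 0;0 0 -0.25 0 0 0 0;0 -0.3 0 0 0 0 0;0 -0.6 0 0 0 0 0;0 -0.7 0 0 0 0 0;0 -0.4 0 0 0 0 0;0 0 0 0 0 0 0;0 0 0 0 0 0 0"

```text
clock: 9.85
eef_pos: [591.6, -24.9, 120.3]
tool_rot: [-1.571, -0.001, -0.077]
force: [-1.1, -0.2, -0.4]
width: -0.3
```

Run:
```python
from h import *
to((-16,155),115)
p=get_image("wrist");cv2.imwrite("pics/w7.png",p["color"])
```

```text
t 9.85 pos [591.6 -24.9 120.3] rot [-1.571e+00 -1.000e-03 -7.700e-02] F [-1.1 -0.2 -0.4] loc [-42.6   0.1] yawerr -0.003 w -0.3
units [-3.097  0.101  0.542]
```

View pics/w7.png

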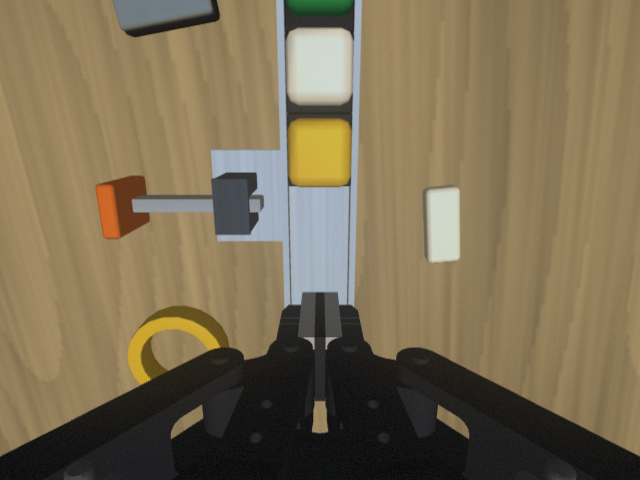

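The wrist view shows the row with no gaps and the yellow rear edge at row 186, ahead of the bar at row 203. The tape and eraser haven't moved. Going to the pad's outer side.

step_arm --moves "-0.5 0 0.09 0 0 0 0;-0.5 0 0.09 0 0 0 0;-0.5 0 0.09 0 0 0 0;-0.5 0 0.09 0 0 0 0;-0.5 0 0.09 0 0 0 0;-0.4 0 0.09 0 0 0 0;-0.2 0 0 0 0 0 0;0 0 0 0 0 0 0;0 0 0 0 0 0 0;0 0 0 0 0 0 0"

```text
clock: 10.9
eef_pos: [440.3, 13.7, 119.2]
tool_rot: [-1.571, -0.001, -0.077]
force: [-0.8, 0.9, -0.3]
width: 0.1
```

Run:
```python
from h import *
to((-16,152),27)
p=get_image("wrist");cv2.imwrite("pics/w8.png",p["color"])
```

```text
t 10.9 pos [440.3  13.7 119.2] rot [-1.571e+00 -1.000e-03 -7.700e-02] F [-0.8  0.9 -0.3] loc [-16.2 154. ] yawerr -0.0024 w 0.1
units [0.037 1.844 0.003]
```

View pics/w8.png

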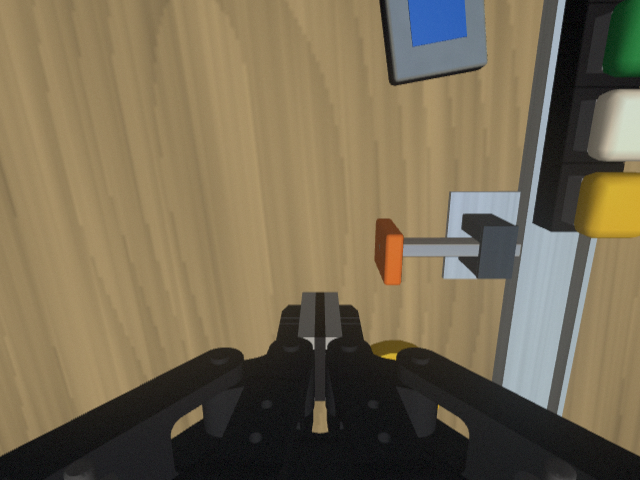

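step_arm --moves "0 0.5 0 0 0 0 0;0 0.5 0 0 0 0 0;0 0.5 0 0 0 0 0;0 0.34 0 0 0 0 0;0 0 0 0 0 0 0;0 0 0 0 0 0 0"

```text
clock: 11.55
eef_pos: [438.4, 13.1, 33.5]
tool_rot: [-1.573, 0.003, -0.076]
force: [-0.1, 0.3, 0.6]
width: 0.0
```

Run:
```python
from h import *
to((-16,88),27)
p=get_image("wrist");cv2.imwrite("pics/w9.png",p["color"])
```

```text
t 11.55 pos [438.4  13.1  33.5] rot [-1.573  0.003 -0.076] F [-0.1  0.3  0.6] loc [-16.9 155.8] yawerr -0.0031 w 0.0
units [1.357 0.126 0.015]
```

View pics/w9.png

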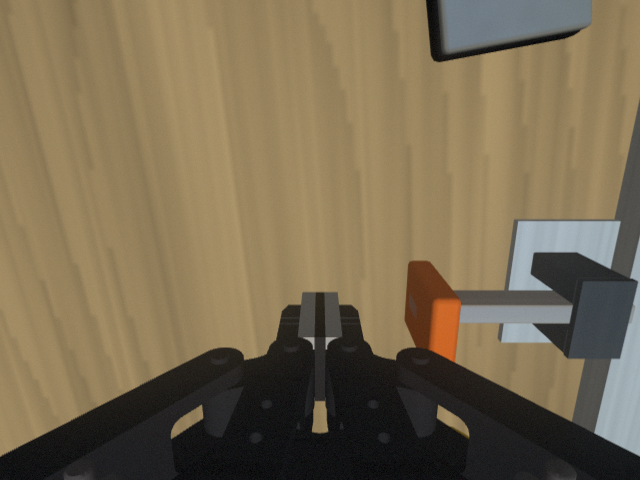

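step_arm --moves "0.1 0.06 0.02 0 0 0 0;0.12 0.06 0 0 0 0 0;0.12 0 0 0 0 0 0;0.12 0 0 0 0 0 0;0.1 0 0 0 0 0 0;0.1 0 0 0 0 0 0;0.1 0 0 0 0 0 0;0.1 0 0 0 0 0 0;0.1 0 0 0 0 0 0;0.1 0 0 0 0 0 0;0 0 0 0 0 0 0"

```text
clock: 12.7
eef_pos: [492.0, 9.9, 27.4]
tool_rot: [-1.573, 0.002, -0.077]
force: [0.3, 0.0, -0.0]
width: -0.2
```

Run:
```python
from h import *
to((-16,88),27)
p=get_image("wrist");cv2.imwrite("pics/w10.png",p["color"])
```

```text
t 12.7 pos [492.    9.9  27.4] rot [-1.573  0.002 -0.077] F [ 0.3  0.  -0. ] loc [-15.9 102.1] yawerr -0.003 w -0.2
units [ 0.283  0.007 -0.003]
```

View pics/w10.png

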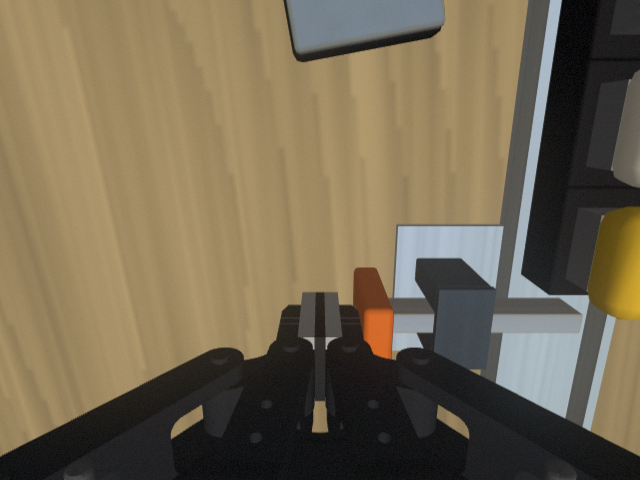

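The gate is sliding in and the bar at (500–580, 318) is clear behind the yellow body (rear edge row 293). Continuing in small steps.

step_arm --moves "0.06 0 0 0 0 0 0;0.06 0 0 0 0 0 0;0.04 0 0 0 0 0 0;0.02 0 0 0 0 0 0"

```text
clock: 13.15
eef_pos: [499.7, 9.2, 27.3]
tool_rot: [-1.574, 0.003, -0.076]
force: [-2.7, 0.5, 1.9]
width: -0.1
```

step_arm --moves "0.03 0 0 0 0 0 0;0.03 0 0 0 0 0 0"

```text
clock: 13.35
eef_pos: [502.6, 9.0, 27.3]
tool_rot: [-1.574, 0.004, -0.076]
force: [-3.2, -0.3, 0.6]
width: 0.5
```

step_arm --moves "0.03 0 0 0 0 0 0;0.03 0 0 0 0 0 0"

```text
clock: 13.55
eef_pos: [505.7, 8.7, 27.3]
tool_rot: [-1.574, 0.003, -0.076]
force: [-1.4, -1.1, 0.9]
width: 0.1
```

Run:
```python
from h import *
to((-16,88),27)
p=get_image("wrist");cv2.imwrite("pics/w11.png",p["color"])
```

```text
t 13.55 pos [505.7   8.7  27.3] rot [-1.574  0.003 -0.076] F [-1.4 -1.1  0.9] loc [-15.9  88.3] yawerr -0.0035 w 0.1
units [ 0.007  0.006 -0.001]
```

View pics/w11.png

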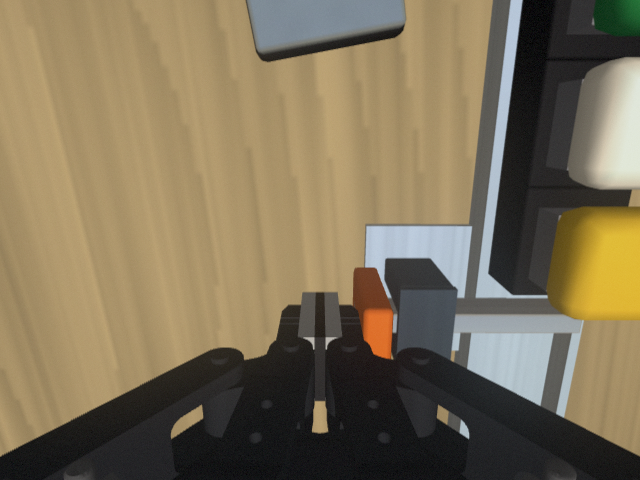

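Still moving at about 2–3 N, so it hasn't reached its stop yet. Continuing.

step_arm --moves "0.03 0 0 0 0 0 0;0.03 0 0 0 0 0 0"

```text
clock: 13.8
eef_pos: [507.0, 8.6, 27.2]
tool_rot: [-1.575, 0.006, -0.076]
force: [-6.5, 1.7, 5.8]
width: 0.0
```

step_arm --moves "0.03 0 0 0 0 0 0;0.02 0 0 0 0 0 0"

```text
clock: 14.0
eef_pos: [507.0, 8.5, 27.0]
tool_rot: [-1.576, 0.011, -0.075]
force: [-10.7, 1.8, 9.6]
width: -0.0
```

step_arm --moves "0.02 0 0 0 0 0 0;0.02 0 0 0 0 0 0"

```text
clock: 14.2
eef_pos: [507.0, 8.5, 26.9]
tool_rot: [-1.576, 0.014, -0.075]
force: [-14.8, 3.1, 12.7]
width: -0.1
```

It's at its own stop: TCP stationary with the force rising to 15 N. Withdrawing.

step_arm --moves "-0.1 0 0 0 0 0 0;-0.15 0 0 0 0 0 0;-0.3 0 0 0 0 0 0;-0.4 0 0 0 0 0 0;-0.3 0 0 0 0 0 0;0 -0.5 0 0 0 0 0;0 -0.7 0 0 0 0 0;0 -0.7 0 0 0 0 0;0 -0.7 0 0 0 0 0;0 -0.7 0 0 0 0 0;0 -0.5 0 0 0 0 0;0 0 -0.7 0 0 0 0;0 0 -0.9 0 0 0 0;0 0 -0.9 0 0 0 0;0 0 -0.9 0 0 0 0;0 0 -0.9 0 0 0 0;0 0 -0.5 0 0 0 0;0 0 0 0 0 0 0;0 0 0 0 0 0 0"

```text
clock: 16.1
eef_pos: [433.5, -226.1, 218.2]
tool_rot: [-1.574, 0.002, -0.078]
force: [0.2, 0.2, -0.1]
width: 0.1
```

Run:
```python
from h import *
st()
for c in("top","scene"):
    p=get_image(c)
    y,x=((180,230),(200,220))[c=="scene"]
    cv2.imwrite(f"pics/{c}12.png",cv2.resize(p["color"][y:y+120,x:x+200] if c=="scene" else p["color"][y:y+100,x:x+160],None,fx=4 if c=="scene" else 5,fy=4 if c=="scene" else 5,interpolation=cv2.INTER_CUBIC))
    for n in["gate_pad","stamp_blue","stamp_green","stamp_white","stamp_yellow","tape","ink_pad","eraser"]:
        r=nets.place_of(p,n);print(c,n,[(np.round(loc(a["position"])).tolist(),round(a["conf"],2)) for a in r[:1]])
```

```text
t 16.1 pos [ 433.5 -226.1  218.2] rot [-1.574  0.002 -0.078] F [ 0.2  0.2 -0.1] loc [-255.7  141.6] yawerr -0.002 w 0.1
top gate_pad [([-17.0, 72.0], 0.68)]
top stamp_blue [([133.0, -1.0], 0.64)]
top stamp_green [([130.0, -2.0], 0.64)]
top stamp_white [([54.0, -0.0], 0.68)]
top stamp_yellow [([296.0, 218.0], 0.73)]
top tape [([-130.0, 104.0], 0.84)]
top ink_pad [([127.0, 93.0], 0.7)]
top eraser [([-33.0, -79.0], 0.45)]
scene gate_pad [([-18.0, 73.0], 0.52)]
scene stamp_blue [([132.0, -2.0], 0.92)]
scene stamp_green [([94.0, 3.0], 0.73)]
scene stamp_white [([-127.0, 104.0], 0.62)]
scene stamp_yellow [([15.0, 2.0], 0.82)]
scene tape [([17.0, 1.0], 0.68)]
scene ink_pad [([128.0, 96.0], 0.7)]
scene eraser [([-36.0, -80.0], 0.53)]
```

View pics/top12.png

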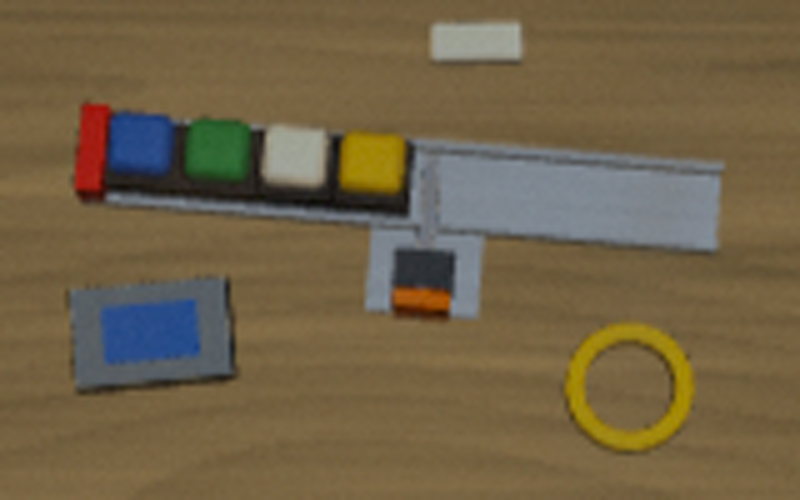

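View pics/scene12.png

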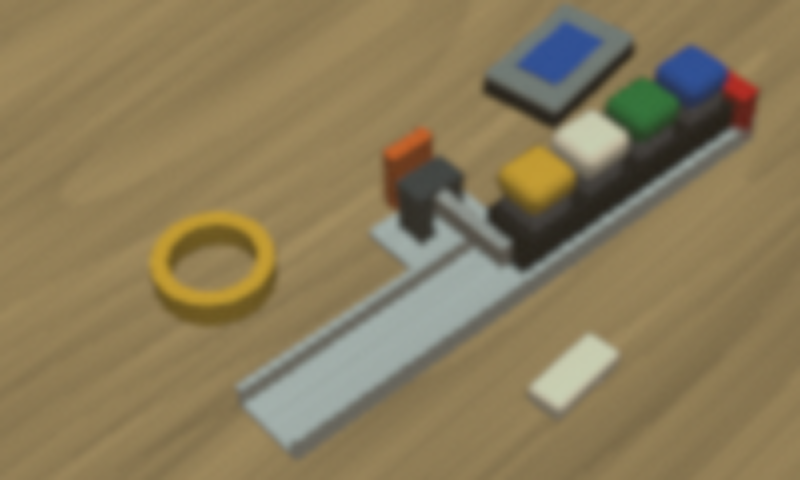

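```bash
python3 -c "
from cell import ctrl
print(ctrl.finish_job())"
```

```text
the job is handed in; nothing more can be done
None
```

I pushed the four stamps as one train from behind the yellow one until the blue stamp was against the red end stop. Then I pushed the orange pad until the gate reached its own stop, withdrew the arm clear of everything, and handed the job in at about 16 s.

- **Row:** pushing stopped with the arm no longer moving at 8 N, and the tool position put the row's rear face at about x = -5 mm. The last pictures show blue against the stop, no visible gaps and all stamps upright.
- **Gate:** it stopped moving while the force rose to 15 N. The networks put the pad at y = 72–73 mm (73 is fully closed), and the bar lies across the rail behind the yellow stamp.
- **Other things on the desk:** the tape, ink pad and eraser were where they started, within measuring error. I did not re-measure the stapler, mug, pen cup or mouse, but the arm did not go near them.
- **Disagreements:**
  - Some final network reports were wrong: green and yellow in the top view, and white and the tape in the scene view. The pictures showed otherwise, so I ignored them.
  - The networks put blue at x = 132–133 mm against the 135 expected, which is within their 4 mm accuracy.

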